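# Free the padlock from the hydraulic bench press

### The job

The padlock's cross pin is pressed in and the pump is switched off, so the press has to be opened by hand: push the red-balled valve lever on past its stiffer detent until it sits in the float notch (the yellow end of its quadrant), then push the ram's crosshead all the way back to its stop. Lift the padlock out and stand it upright in the grey tray beside the lock cylinder, setting it down gently; do not force the press, tip the padlock over or disturb the other things on the bench, and leave the lever in float.

Things in the scene. Friction and masses are not known exactly. Their poses are not given: they have to be found in the camera images.
- press: horizontal hydraulic bench press, fixed. Origin on the bench under the bed's middle; z up; y along the press axis (65 mm up): blue anvil at -y, blue cylinder at +y. -x side: valve and lever; +x side: pump, 165 mm high. Bed top 30 mm up. Anvil block y -190 to -145, 95 mm high, its 36 mm nose to y -125; cylinder flange from y 46, 110 mm high; 16 mm tie bars at x +-54, 53 mm up
- lever (a joint): angle of the valve lever (rad), 0 upright, growing as its ball swings to the press's +y. It clicks into notches at -0.28 (retract), 0 (hold), 0.25 (press) and 0.66 (float); end stop 0.70. It starts at or between hold and press. At the ball, hold to press takes 4 N, breaking out of press towards float about 17 N; past about 0.49 the lever snaps on into float by itself and stays there
- lever_ball (a point): centre of the red ball, 36 mm across, on top of the lever, 140 mm from the pivot (so 228 mm above the bench when upright); the rod below it is 12 mm thick. The space on its -y side is clear above 115 mm
- lever_pivot (a point): the lever's pivot, at x -122, y +55, z 88 mm in the press frame; the pivot axis is the press's x axis. A quadrant, its end at float painted yellow, stands round it to 156 mm above the bench. The valve block beside it (y 80 to 190) is 68 mm high, its fittings and pipes up to 116 mm
- ram (a joint): position of the ram with its crosshead (m), 0 fully forward (start), 0.060 fully back at its stop against the cylinder flange. Hydraulically locked unless the lever is in float; then it slides back with about 5 to 10 N and stays where it is left
- crosshead_face (a point): on the crosshead, a dark steel plate 130 mm wide (x), 22 mm thick (y) and 34 to 122 mm above the bench, that moves with the ram: this point is on its face towards the anvil, on the centre line, 20 mm below its top edge. A round nose, 36 mm across, top 83 mm above the bench, reaches 55 mm from this face to the padlock; the face is free above the nose
- padlock_mid (a point): brass padlock, about 0.6 kg, standing on the press bed between anvil nose and ram nose, 2 mm free on either side: the centre of its body, 60 mm wide (its x), 30 mm thick (its y), 62 mm high (z, up). Its steel shackle, a 9 mm round bar, forms an upright arch 43 mm wide in x, top 77.5 mm above this point; good to pinch across its 9 mm (along the padlock's y) 50 to 70 mm above this point
- tray: shallow grey tray for finished locks, 220 mm (its x) x 150 mm (its y), fixed on the bench, walls 4 mm thick and 24 mm high, floor 4 mm thick; origin under its centre, on the bench. The half at its -x is empty; the lock cylinder lies at its +x end
- screwdriver: loose bystander: orange screwdriver, 210 mm long, lying on the press's base plate on the -x side, in front of the anvil; origin under its middle
- file: loose bystander: file with black handle, 220 mm long, lying
- smartphone: loose bystander: black telephone, 148 x 72 x 9 mm, lying
- yellow_bin: loose bystander: yellow open bin, 95 x 95 x 85 mm high
- mug: loose bystander: blue mug, 80 mm across, 95 mm high
- euro_cylinder: loose bystander: brass lock cylinder, 70 x 17 mm, 31 mm high, lying in the tray, 65 to 85 mm from its centre towards +x; origin under its middle
Mind the look-alikes: they are no part of the job. Leave any blue or pink look-alike of the part that bears padlock_mid alone.

How it is judged:
By the outcome, as a careful person would: the job done as asked, in the order asked, and still so for the second after the job is handed in, with the robot touching nothing.
It also fails if it takes over 64 s, if anything falls off the work surface, if the arm or the gripper's body presses on something with over 40 N, if the wrist force passes 120 N, or if a joint passes its speed limit or range.

### The arm

A 7-joint arm with a two-finger parallel gripper is mounted at the origin on the work surface. World frame = base frame: x ahead of the robot, y to its left, z up, the work surface at z = 0. Lengths are in m, angles in rad, forces in N, time in s.
With the tool pointing down it reaches from about 0.4 to 0.85 m from the base axis. Payload 4.5 kg.
Tool frame: the origin (TCP) lies at the very end of the fingers, on their centre line; the grasp point (between the pads) lies 19 mm behind it (r.grip_point_offset is the distance from the TCP to the grasp point, in m); z points along the fingers, y is the line along which they close (so a half turn about z gives the same grasp; the last joint's range is limited). The gripper opens to 88 mm and grips with 3 to 60 N. Pads are 18 mm wide; open, the fingers measure 123 mm over their backs; the gripper's body (75 mm by 187 mm) begins 45 mm behind the grasp point.
Start: joints at [1.201, 0.689, -0.195, 1.565, 0.157, 0.902, -0.215], TCP at [0.246, -0.575, 0.239] pointing down, gripper open.
Joint ranges: [-3.01, 3.01], [-0.46, 2.08], [-1.47, 1.51], [0.13, 2.56], [-1, 4.14], [0.04, 2.09], [-2.66, 2.66]. Speed limits (rad/s): [2.57, 2.57, 3.14, 3.14, 3.14, 3.14, 3.14].

### API

Orientations are given as a unit quaternion [x, y, z, w].
In Python, from plant import r gives the robot as it stands.
- The arm moves only by the tool carry_out, never from a script. Its argument "rows" is a list of rows, each a list of 3 entries, a list of its own where there are three numbers: the shift along the tool's x, y, z in cm, then the turn, a rotation vector about the tool's x, y, z in degrees, then the closure, from 0 (fully open) to 1 (shut). A call has 1 to 12 rows; each row is the pose to reach, as a shift and turn from the pose commanded when the call began, along the tool's axes at that moment; what a row does not reach only later rows make up. A row lasts 1/10 s, in which the tool goes at most 50 mm and 8.59 degrees, less where a joint would pass 70% of its speed; a pose out of reach is approached as far as the arm can. A call with a gripper value outside its range is refused whole. The fingers move at their own pace and stop on an object; "newtons" is the grip in N (left out, the last holds). Time passes only in rows, so rows that repeat a pose let the fingers close. It gives the time, the measured TCP pose, the force, the opening and the grip force at its end, in the units of the state.
- r.get_state(): the state, without advancing time (a new reading comes with each control period).
- r.snapshot(name): name is "scene" or "top"; returns a dict with "image" (480x640x3 uint8, red, green, blue), "fx", "fy", "cx", "cy" (pixels), "dist_coeffs" ([k1, k2, p1, p2, k3] as OpenCV has them; the pictures are not rectified), "pose" (4x4, takes a point from camera to world coordinates). Camera axes: x right, y up, looking along -z (the intrinsics and any distortion apply to the point x, -y, -z); pixel columns grow to the right and rows downward; lengths in m; the calibration is good to about 2 mm. A picture is of the moment at which its call begins. There is no depth.
- r.finish_job(): hands the job in; it is judged then, once.
The state is a dict: "clock": time; "q": joint angles; "qd": joint speeds; "joint_torque": joint torques, N m; "tool_pos": TCP position; "eef_rot": TCP orientation; "contact_force": force on the tool from outside, world axes, zero at the start; "moment": the same for the moment, N m; "opening": opening from 0.0 (shut) to 1.0 (fully open); "finger_force": force on a finger pad.
Only numpy, scipy, OpenCV 4.12 (cv2) and the standard library are available. Lean on these libraries where they do the work, as an engineer would, in place of code of your own. Each camera call takes 0.05 s, during which the arm holds its last target. There are 200 camera calls.

## Working session

There is one attempt and no reset: what is moved stays moved. The work goes in short steps, Python scripts to look and compute and a tool call to move; the robot and the scene stay as the last step left them, time stands still between calls to the robot, and variables do not carry over. Pictures are saved under pics/ and viewed, at most 10 in all, crops included, and the job is handed in when it is done.

Besides the shell and the picture viewer there is one more tool, called as name(argument=value, ...) on one line, values as JSON. carry_out: Moves the arm, as the interface text tells. Its arguments: {"type":"object","properties":{"rows":{"type":"array"},"newtons":{"type":"number"}},"required":["rows"]}

```bash
mkdir -p pics; cat > h.py <<'E'
import numpy as np, cv2
from scipy.spatial.transform import Rotation as R
from plant import r
def snap(n,save=None):
    s=r.snapshot(n)
    if save: cv2.imwrite('pics/'+save,cv2.cvtColor(s['image'],cv2.COLOR_RGB2BGR))
    return s
def ray(s,u,v):
    K=np.array([[s['fx'],0,s['cx']],[0,s['fy'],s['cy']],[0,0,1]],float)
    p=cv2.undistortPoints(np.array([[[u,v]]],float),K,np.array(s['dist_coeffs'],float))[0,0]
    P=np.array(s['pose']); d=P[:3,:3]@np.array([p[0],-p[1],-1]); return P[:3,3],d/np.linalg.norm(d)
def plane(s,u,v,z):
    o,d=ray(s,u,v); return o+d*(z-o[2])/d[2]
def proj(s,p):
    P=np.array(s['pose']); c=P[:3,:3].T@(np.array(p)-P[:3,3]); c=c*[1,-1,-1]
    K=np.array([[s['fx'],0,s['cx']],[0,s['fy'],s['cy']],[0,0,1]],float)
    return cv2.projectPoints(c.reshape(1,1,3),np.zeros(3),np.zeros(3),K,np.array(s['dist_coeffs'],float))[0].ravel()
def tri(s1,p1,s2,p2):
    o1,d1=ray(s1,*p1);o2,d2=ray(s2,*p2)
    t=np.linalg.lstsq(np.c_[d1,-d2],o2-o1,rcond=None)[0]
    a=o1+d1*t[0];b=o2+d2*t[1]; return (a+b)/2,np.linalg.norm(a-b)
E
python3 - <<'E'
from h import *
for n in('scene','top'):
    s=snap(n,n+'1.png'); print(n,s['fx'],np.round(s['pose'],3).tolist())
s=r.get_state(); print(s['clock'],s['tool_pos'],s['eef_rot'],s['opening'],r.grip_point_offset)
E
```

```text
scene 436.5962714234646 [[-0.052, -0.741, 0.669, 1.119], [0.999, -0.028, 0.046, 0.079], [-0.015, 0.671, 0.742, 0.851], [0.0, 0.0, 0.0, 1.0]]
top 530.9936935172451 [[-0.004, 0.998, -0.07, 0.383], [-1.0, -0.003, 0.021, 0.048], [0.02, 0.07, 0.997, 1.415], [0.0, 0.0, 0.0, 1.0]]
0.1 [ 0.24531638 -0.57422163  0.23798808] [ 9.79679551e-01  2.00567410e-01 -2.28674914e-04 -7.99178661e-04] 1.002486266042571 0.0187
```

View pics/scene1.png

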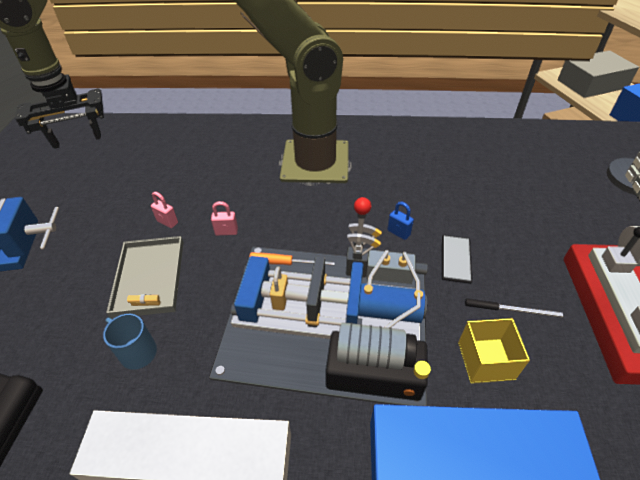

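View pics/top1.png

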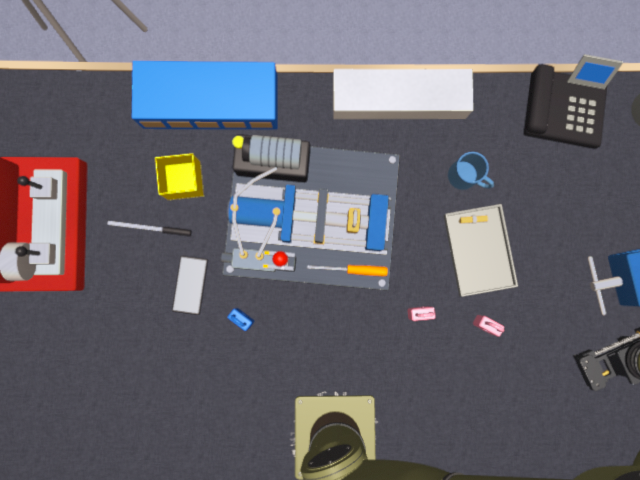

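Scene view: the brass padlock on the press bed is at scene (279,290), top (354,220). Look-alikes are the pink ones at scene (223,218) and (164,210) and the blue one at (400,220). I choose the brass one between the noses. The red ball is at scene (363,205), top (280,259). The tray is at top (481,250), with its empty half nearer the robot.

```bash
python3 - <<'E'
from h import *
s=snap('scene');t=snap('top')
a=cv2.resize(cv2.cvtColor(s['image'],cv2.COLOR_RGB2BGR)[190:350,225:435],None,fx=3.6,fy=3.6,interpolation=cv2.INTER_CUBIC)
cv2.imwrite('pics/c_s.png',a)
b=cv2.resize(cv2.cvtColor(t['image'],cv2.COLOR_RGB2BGR)[135:295,220:400],None,fx=3.7,fy=3.7,interpolation=cv2.INTER_CUBIC)
cv2.imwrite('pics/c_t.png',b)
def mask(im,f):
    return f(*[im[...,i].astype(int) for i in range(3)]).astype(np.uint8)
red=lambda R_,G,B:(R_>150)&(G<70)&(B<70)
out=[]
for q,(x0,y0,x1,y1) in((s,(340,190,385,225)),(t,(265,245,300,275))):
    m=mask(q['image'][y0:y1,x0:x1],red); yy,xx=np.nonzero(m)
    c,rad=cv2.minEnclosingCircle(np.c_[xx,yy].astype(np.float32)); out.append((c[0]+x0,c[1]+y0)); print('ball',out[-1],rad)
print('ball',tri(s,out[0],t,out[1]))
# blue parts in top
m=mask(t['image'][180:255,228:400],lambda R_,G,B:(B>90)&(R_<70)&(B>G+35))
for c in cv2.findContours(m,cv2.RETR_EXTERNAL,cv2.CHAIN_APPROX_NONE)[0]:
    if cv2.contourArea(c)>150: print('blue',cv2.boundingRect(c),[ (round(x+228,1),round(y+180,1)) for x,y in cv2.boxPoints(cv2.minAreaRect(c))])
# tray
im=t['image'];print(im[260,480],im[210,500])
m=mask(im[195:305,435:530],lambda R_,G,B:(R_>110)&(abs(R_-B)<60))
c=max(cv2.findContours(m,cv2.RETR_EXTERNAL,cv2.CHAIN_APPROX_NONE)[0],key=cv2.contourArea)
bx=cv2.boxPoints(cv2.minAreaRect(c))+[435,195]
for u,v in bx: print('tray',u,v,plane(t,u,v,.024)[:2])
E
```

```text
ball (362.5, 203.5) 7.905794143676758
ball (279.8432836532593, 258.30597019195557) 7.35457706451416
ball (array([0.44881154, 0.12745978, 0.23412511]), np.float64(0.00017588531602900586))
blue (138, 14, 22, 56) [(np.float32(365.2), np.float32(248.5)), (np.float32(370.3), np.float32(193.5)), (np.float32(387.9), np.float32(195.2)), (np.float32(382.8), np.float32(250.1))]
blue (9, 5, 58, 57) [(np.float32(234.9), np.float32(237.0)), (np.float32(239.2), np.float32(181.0)), (np.float32(294.7), np.float32(185.3)), (np.float32(290.4), np.float32(241.3))]
[216 211 200] [129 125 117]
tray 444.3799533843994 213.07219696044922 [ 0.57888773 -0.29308992]
tray 501.56849670410156 201.91346740722656 [ 0.60817332 -0.44501171]
tray 518.0223541259766 286.2395553588867 [ 0.38531586 -0.48190201]
tray 460.8338088989258 297.3982849121094 [ 0.35660102 -0.33164683]
```

View pics/c_s.png

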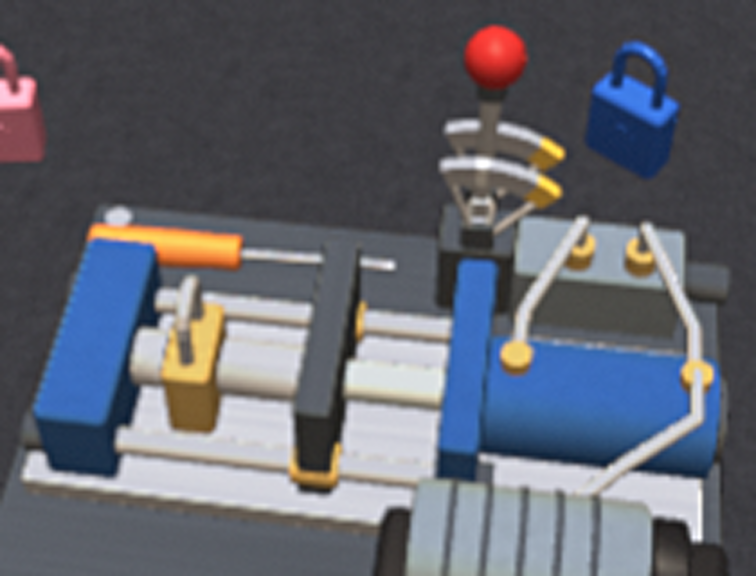

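View pics/c_t.png

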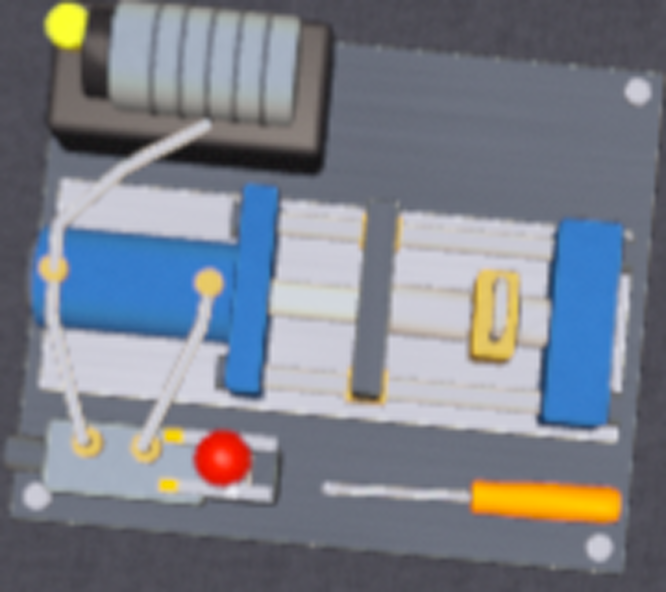

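Scene crop: the brass padlock stands between the noses, shackle top at crop (188,283), and the lever is near upright. Top crop: shackle bar at (499,310), crosshead top at (376,300), base bolts at (637,91), (599,548) and (36,496).

```bash
python3 - <<'E'
from h import *
s=snap('scene');t=snap('top')
T=lambda u,v:(220+u/3.7,135+v/3.7); S=lambda u,v:(225+u/3.6,190+v/3.6)
P=lambda u,v,z:plane(t,*T(u,v),z)
ang=lambda a,b:np.degrees(np.arctan2(*(b-a)[1::-1]))
b=[P(637,91,.012),P(599,548,.012),P(36,496,.012)]
print('bolts',np.round(b,4).tolist(),'x dir',ang(b[1],b[0]),'y dir-90',ang(b[1],b[2])-90)
c=[P(*p,.122) for p in((368,205),(398,205),(385,397),(353,394))]
print('xhead top',np.round(np.mean(c,0),4),ang(c[3],c[0]),ang(c[2],c[1]),np.linalg.norm(c[0]-c[3]))
a=[P(*p,.095) for p in((558,221),(622,224),(608,426),(543,421))]
print('anvil',np.round(np.mean(a,0),4),ang(a[3],a[0]),ang(a[2],a[1]))
d=[P(*p,.092) for p in((480,272),(519,272),(514,360),(472,357))]
print('body top',np.round(np.mean(d,0),4),ang(d[3],d[0]),ang(d[2],d[1]))
e=[P(*p,.136) for p in((500,282),(498,338))]
print('shackle',np.round(np.mean(e,0),4),ang(e[1],e[0]),'tri',tri(s,S(188,283),t,T(499,309)))
yaw=np.radians(np.mean([ang(b[1],b[0]),ang(b[1],b[2])-90,ang(c[3],c[0]),ang(c[2],c[1])]))
print('yaw',np.degrees(yaw))
M=np.array([[np.cos(yaw),-np.sin(yaw)],[np.sin(yaw),np.cos(yaw)]])
o1=np.mean(c,0)[:2]-M@[0,np.nan_to_num(-25)]
o2=np.mean(a,0)[:2]-M@[0,-.1675]; o3=np.mean(c,0)[:2]-M@[0,-.025]
print('origin',o2,o3); ball=np.array([.4488,.1275])
for o in(o2,o3): print('ball in press',M.T@(ball-o),'padlock',M.T@(np.mean(d,0)[:2]-o))
E
```

```text
bolts [[0.7253, -0.1583, 0.012], [0.3947, -0.127, 0.012], [0.4333, 0.2735, 0.012]] x dir -5.407827918040412 y dir-90 -5.505951393976176
xhead top [0.5584 0.0328 0.122 ] -4.692779053986578 -4.093099437132088 0.12641342182262044
anvil [ 0.5463 -0.1074  0.095 ] -4.817456086924874 -4.620567484026685
body top [ 0.5519 -0.049   0.092 ] -5.752652396445621 -3.7191657470708908
shackle [ 0.5497 -0.0476  0.136 ] -2.484493717625085 tri (array([ 0.55022222, -0.04720258,  0.13660078]), np.float64(0.0007845364423325588))
yaw -4.924914450783813
origin [0.56065102 0.05948038] [0.56049673 0.05772769]
ball in press [-0.11727756  0.05816607] padlock [ 0.00056778 -0.10888316]
ball in press [-0.11727431  0.05992554] padlock [ 0.00057103 -0.10712369]
```

```bash
cat >> h.py <<'E'
def go(*targets):
    """targets: (x,y,z,yaw_deg of tool x); prints shift cm + turn deg about tool z, in present tool axes"""
    s=r.get_state(); q=R.from_quat(s['eef_rot']); p=np.array(s['tool_pos'])
    for x,y,z,yaw in targets:
        tq=R.from_euler('zx',[yaw,180],degrees=True)
        print(np.round(q.inv().apply(np.array([x,y,z])-p)*100,2).tolist(),np.round((q.inv()*tq).as_rotvec(degrees=True),1).tolist())
O=np.array([.5605,.0585]);YAW=-5.2
c_,s_=np.cos(np.radians(YAW)),np.sin(np.radians(YAW)); M=np.array([[c_,-s_],[s_,c_]])
def W(x,y): return M@[x,y]+O      # press -> world (m)
def st():
    s=r.get_state(); p=np.array(s['tool_pos'])
    print('t %.2f'%s['clock'],'tcp',p.round(4),'press',(M.T@(p[:2]-O)).round(4),'F',np.round(s['contact_force'],1),'open %.2f fg %.1f'%(s['opening'],s['finger_force']))
E
python3 -c "
from h import *
st();go((.36,-.4,.25,10),(.43,-.2,.25,-5.2),(.4445,.0775,.25,-5.2),(.4445,.0775,.195,-5.2))"
```

```text
t 0.30 tcp [ 0.2455 -0.5745  0.2384] press [-0.2563 -0.659 ] F [0.1 0.5 0.1] open 1.00 fg 0.0
[17.39, -11.55, -1.15] [-0.0, 0.0, 33.1]
[31.68, -27.19, -1.14] [-0.0, 0.0, 17.9]
[43.92, -52.14, -1.13] [-0.0, 0.0, 17.9]
[43.92, -52.13, 4.37] [-0.0, 0.0, 17.9]
```

```bash
sed -i "s/'zx'/'ZX'/" h.py
```

carry_out(rows=[[[5,-3.5,-0.5],[0,0,7],1],[[9,-6.5,-1.1],[0,0,14],1],[[13.5,-9,-1.1],[0,0,21],1],[[17.4,-12,-1.1],[0,0,28.3],1],[[21,-15.5,-1.1],[0,0,28.3],1],[[25,-19,-1.1],[0,0,28.3],1],[[29,-23,-1.1],[0,0,28.3],1],[[32,-27,-1.1],[0,0,28.3],1],[[34,-31.5,-1.1],[0,0,28.3],1],[[36,-36,-1.1],[0,0,28.3],1],[[38,-40,-1.1],[0,0,28.3],1],[[38,-40,-1.1],[0,0,28.3],1]])

```text
clock: 1.5
tool_pos: [0.4381, -0.0515, 0.2499]
eef_rot: [0.999, -0.041, 0.0, -0.001]
contact_force: [0.2, 0.1, 0.2]
opening: 0.003
finger_force: 0.0
```

```bash
python3 -c "
from h import *
st();go((.4445,.0775,.25,-5.2),(.4445,.0775,.195,-5.2))"
```

```text
t 1.50 tcp [ 0.4381 -0.0515  0.2499] press [-0.1119 -0.1207] F [0.2 0.1 0.2] open 0.00 fg 0.0
[-0.41, -12.91, 0.02] [-0.2, -0.0, 0.6]
[-0.41, -12.9, 5.52] [-0.2, -0.0, 0.6]
```

carry_out(rows=[[[-0.3,-5,0],[0,0,0.6],1],[[-0.6,-10,0],[0,0,0.6],1],[[-0.8,-12.9,2],[0,0,0.6],1],[[-0.8,-12.9,5.5],[0,0,0.6],1],[[-0.8,-13.5,5.5],[0,0,0.6],1],[[-0.8,-14,5.5],[0,0,0.6],1]])

```text
clock: 2.1
tool_pos: [0.4423, 0.0824, 0.1949]
eef_rot: [0.999, -0.051, -0.001, 0.0]
contact_force: [0.4, 0.2, -0.3]
opening: 0.009
finger_force: 0.0
```

```bash
python3 -c "
from h import *
st();snap('scene','s2.png');i=cv2.imread('pics/s2.png')[140:300,280:440];cv2.imwrite('pics/s2.png',cv2.resize(i,None,fx=3.5,fy=3.5))"
```

```text
t 2.10 tcp [0.4423 0.0824 0.1949] press [-0.1199  0.0131] F [ 0.4  0.2 -0.3] open 0.01 fg 0.0
```

View pics/s2.png

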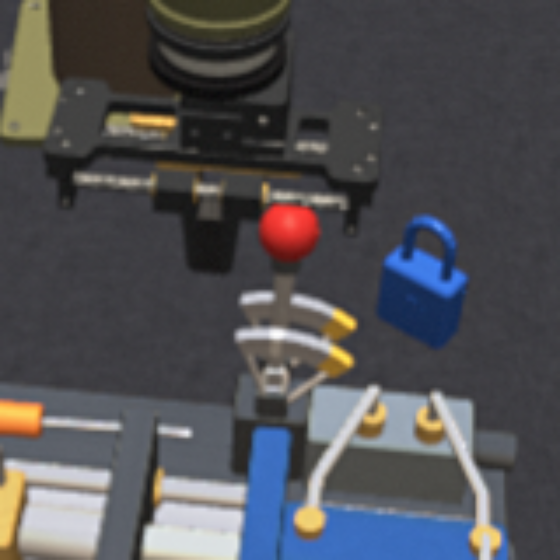

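The closed fingers (crop 215,240) are just left of the ball (290,235), so I start pushing.

carry_out(rows=[[[0,-1,0],[0,0,0],1],[[0,-2,0],[0,0,0],1],[[0,-3,0],[0,0,0],1],[[0,-4,0],[0,0,0],1],[[0,-4.5,0],[0,0,0],1],[[0,-5,0],[0,0,0],1]])

```text
clock: 2.75
tool_pos: [0.4479, 0.1312, 0.195]
eef_rot: [0.999, -0.051, 0.0, 0.001]
contact_force: [1.4, -7.8, -1.4]
opening: 0.003
finger_force: 4.1
```

```bash
python3 -c "
from h import *
st()"
```

```text
t 2.75 tcp [0.4479 0.1312 0.195 ] press [-0.1187  0.0622] F [ 1.4 -7.8 -1.4] open 0.00 fg 4.1
```

carry_out(rows=[[[0,-0.5,0],[0,0,0],1],[[0,-1,0],[0,0,0],1],[[0,-1.5,0],[0,0,0],1],[[0,-2,0],[0,0,0],1],[[0,-2.3,0],[0,0,0],1],[[0,-2.6,0],[0,0,0],1]])

```text
clock: 3.35
tool_pos: [0.4483, 0.1505, 0.1932]
eef_rot: [0.999, -0.054, -0.003, 0.005]
contact_force: [1.2, -11.5, -8.1]
opening: 0.006
finger_force: 5.3
```

```bash
python3 -c "
from h import *
st();snap('scene','s3.png');i=cv2.imread('pics/s3.png')[140:300,280:440];cv2.imwrite('pics/s3.png',cv2.resize(i,None,fx=3.5,fy=3.5))"
```

```text
t 3.35 tcp [0.4483 0.1505 0.1932] press [-0.1201  0.0815] F [  1.2 -11.5  -8.1] open 0.01 fg 5.3
```

View pics/s3.png

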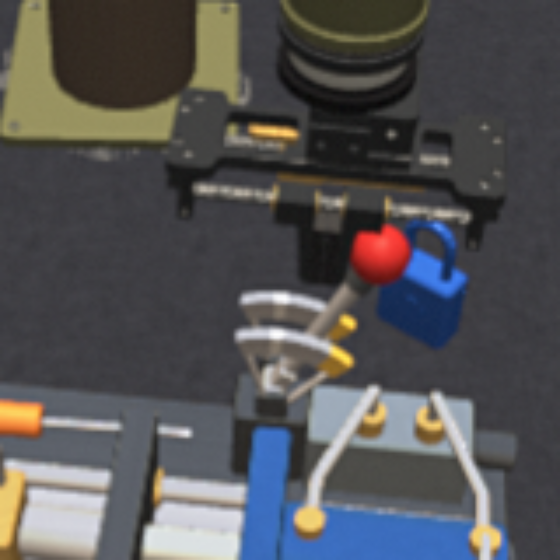

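The ball is at crop (380,253), about 0.45 rad. It needs a little more.

carry_out(rows=[[[0,-0.5,0],[0,0,0],1],[[0,-1.0,0],[0,0,0],1],[[0,-1.3,0],[0,0,0],1],[[0,-1.5,0],[0,0,0],1],[[0,-1.5,0],[0,0,0],1]])

```text
clock: 3.9
tool_pos: [0.4519, 0.1744, 0.195]
eef_rot: [0.999, -0.05, 0.001, -0.001]
contact_force: [-1.0, -0.2, 0.1]
opening: 0.002
finger_force: 0.0
```

```bash
python3 -c "
from h import *
st();s=snap('scene');t=snap('top');o=[]
for q,(x0,y0,x1,y1) in((s,(350,190,425,245)),(t,(225,235,300,285))):
    im=q['image'][y0:y1,x0:x1].astype(int); m=(im[...,0]>150)&(im[...,1]<70)&(im[...,2]<70); yy,xx=np.nonzero(m); print(len(xx))
    if len(xx): c,_=cv2.minEnclosingCircle(np.c_[xx,yy].astype(np.float32)); o.append((c[0]+x0,c[1]+y0))
d=M.T
o1,dd=ray(s,*o[0])
# intersect with plane press x=-.119
k=lambda p:(M.T@(p[:2]-O))
a=k(o1)[0];b=(M.T@dd[:2])[0];p=o1+dd*(-.119-a)/b
print('ball press',k(p),p[2],'ang',np.arctan2(k(p)[1]-.055,p[2]-.088))
"
```

```text
t 3.90 tcp [0.4519 0.1744 0.195 ] press [-0.1186  0.1056] F [-1.  -0.2  0.1] open 0.00 fg 0.0
138
0
ball press [-0.119       0.14227029] 0.20103346332549432 ang 0.6574799403080176
```

The lever is in float at 0.66 rad. Next I retreat and move to the crosshead.

```bash
python3 -c "
from h import *
go((*W(0,-.062),.24,-5.2),(*W(0,-.062),.103,-5.2))"
```

```text
[12.03, 16.55, -4.51] [-0.0, -0.0, -0.5]
[12.02, 16.56, 9.19] [-0.0, -0.0, -0.5]
```

carry_out(rows=[[[0,4,0],[0,0,0],1],[[0,6,-3],[0,0,0],1],[[2,9.5,-4.5],[0,0,-0.5],1],[[6,12.5,-4.5],[0,0,-0.5],1],[[10,15.5,-4.5],[0,0,-0.5],1],[[12,16.6,-3],[0,0,-0.5],1],[[12,16.6,2],[0,0,-0.5],1],[[12,16.6,5],[0,0,-0.5],1],[[12,16.6,5],[0,0,-0.5],1]])

```text
clock: 4.9
tool_pos: [0.5513, -0.0044, 0.1412]
eef_rot: [0.999, -0.046, -0.004, 0.0]
contact_force: [-0.2, 0.6, 0.1]
opening: 0.01
finger_force: 0.0
```

```bash
python3 -c "
from h import *
st();go((*W(0,-.062),.103,-5.2));snap('scene','s4.png');i=cv2.imread('pics/s4.png')[140:340,220:440];cv2.imwrite('pics/s4.png',cv2.resize(i,None,fx=2.9,fy=2.9))"
```

```text
t 4.90 tcp [ 0.5513 -0.0044  0.1412] press [-0.0034 -0.0634] F [-0.2  0.6  0.1] open 0.01 fg 0.0
[0.37, -0.15, 3.82] [0.1, 0.5, -0.1]
```

View pics/s4.png

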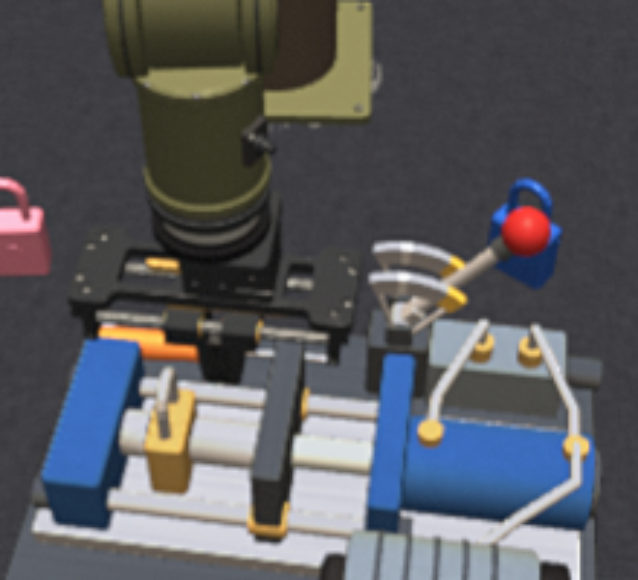

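The fingers are above the gap (crop 220,375) between the padlock (170,430) and the crosshead (280,430), and the lever is resting in float.

carry_out(rows=[[[0.3,0,2],[0,0.5,0],1],[[0.3,0,3.8],[0,0.5,0],1],[[0.3,0,3.8],[0,0.5,0],1],[[0.3,-0.5,3.8],[0,0.5,0],1],[[0.3,-1.0,3.8],[0,0.5,0],1],[[0.3,-1.5,3.8],[0,0.5,0],1],[[0.3,-2,3.8],[0,0.5,0],1],[[0.3,-2.5,3.8],[0,0.5,0],1],[[0.3,-3,3.8],[0,0.5,0],1]])

```text
clock: 5.85
tool_pos: [0.5608, 0.0221, 0.1082]
eef_rot: [0.999, -0.047, 0.005, 0.002]
contact_force: [-1.3, -8.0, 5.8]
opening: -0.0
finger_force: 4.3
```

```bash
python3 -c "
from h import *
st()"
```

```text
t 5.85 tcp [0.5608 0.0221 0.1082] press [ 0.0036 -0.0363] F [-1.3 -8.   5.8] open -0.00 fg 4.3
```

carry_out(rows=[[[0,-0.5,0],[0,0,0],1],[[0,-1.0,0],[0,0,0],1],[[0,-1.5,0],[0,0,0],1],[[0,-2,0],[0,0,0],1],[[0,-2.5,0],[0,0,0],1],[[0,-3,0],[0,0,0],1],[[0,-3.5,0],[0,0,0],1]])

```text
clock: 6.55
tool_pos: [0.5642, 0.0568, 0.1083]
eef_rot: [0.999, -0.048, 0.006, 0.002]
contact_force: [-0.4, -7.4, 8.3]
opening: 0.003
finger_force: 4.3
```

```bash
python3 -c "
from h import *
st()"
```

```text
t 6.55 tcp [0.5642 0.0568 0.1083] press [ 0.0038 -0.0014] F [-0.4 -7.4  8.3] open 0.00 fg 4.3
```

carry_out(rows=[[[0,-0.4,0],[0,0,0],1],[[0,-0.8,0],[0,0,0],1],[[0,-1.0,0],[0,0,0],1],[[0,-1.2,0],[0,0,0],1],[[0,-1.2,0],[0,0,0],1]])

```text
clock: 7.05
tool_pos: [0.5654, 0.0691, 0.1082]
eef_rot: [0.999, -0.047, 0.006, 0.002]
contact_force: [-0.7, -7.3, 6.5]
opening: -0.002
finger_force: 3.9
```

```bash
python3 -c "
from h import *
st()"
```

```text
t 7.05 tcp [0.5654 0.0691 0.1082] press [0.0039 0.011 ] F [-0.7 -7.3  6.5] open -0.00 fg 3.9
```

Still sliding, with no stop yet.

carry_out(rows=[[[0,-0.3,0],[0,0,0],1],[[0,-0.6,0],[0,0,0],1],[[0,-0.9,0],[0,0,0],1],[[0,-0.9,0],[0,0,0],1]])

```text
clock: 7.45
tool_pos: [0.5652, 0.0692, 0.1084]
eef_rot: [0.999, -0.051, 0.004, 0.007]
contact_force: [-1.3, -21.2, 9.3]
opening: 0.007
finger_force: 11.3
```

```bash
python3 -c "
from h import *
st()"
```

```text
t 7.45 tcp [0.5652 0.0692 0.1084] press [0.0038 0.0111] F [ -1.3 -21.2   9.3] open 0.01 fg 11.3
```

The crosshead is at its stop: 21 N and no motion. Next I back off, rise and go above the padlock.

```bash
python3 -c "
from h import *
go((*W(0,-.02),.108,-5.2),(*W(0,-.02),.2,-5.2),(.551,-.0485,.2,-5.2),(.551,-.0485,.155,-5.2))"
```

```text
[-0.34, 3.12, 0.08] [0.8, -0.5, -0.6]
[-0.25, 3.25, -9.12] [0.8, -0.5, -0.6]
[-0.14, 11.99, -8.99] [0.8, -0.5, -0.6]
[-0.18, 11.92, -4.49] [0.8, -0.5, -0.6]
```

carry_out(rows=[[[0,2,0],[0,0,0],1],[[0,4,-1],[0,0,-0.6],1],[[0,4.2,-5.5],[0,0,-0.6],1],[[0,5,-9.5],[0,0,-0.6],0.5],[[0,9,-9.5],[0,0,-0.6],0.5],[[0,12.8,-9.5],[0,0,-0.6],0.5],[[0,12.8,-9.5],[0,0,-0.6],0.5],[[0,12.8,-9.5],[0,0,-0.6],0.5]])

```text
clock: 8.25
tool_pos: [0.5528, -0.0465, 0.2023]
eef_rot: [0.999, -0.042, 0.005, 0.0]
contact_force: [0.5, 0.1, 1.1]
opening: 0.433
finger_force: 0.0
```

```bash
python3 -c "
from h import *
st();go((.551,-.0485,.102,-5.2));s=snap('scene','s5.png');t=snap('top');print(np.degrees(0))
i=cv2.imread('pics/s5.png')[170:340,220:440];cv2.imwrite('pics/s5.png',cv2.resize(i,None,fx=3,fy=3))"
```

```text
t 8.25 tcp [ 0.5528 -0.0465  0.2023] press [ 0.0018 -0.1053] F [0.5 0.1 1.1] open 0.43 fg 0.0
[-0.25, 0.21, 10.03] [-0.0, -0.5, 0.4]
0.0
```

View pics/s5.png

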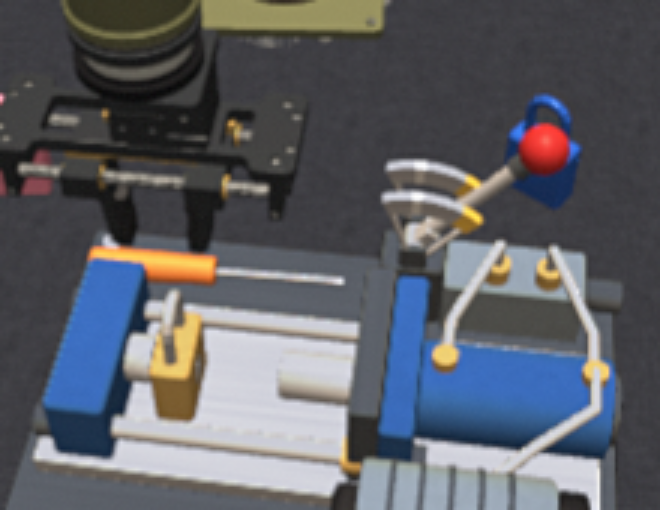

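The crosshead is back against the flange, the padlock still stands at crop (178,360), and the open fingers are above it. I descend.

carry_out(rows=[[[-0.2,0.2,2.5],[0,-0.5,0.4],0.5],[[-0.2,0.2,5],[0,-0.5,0.4],0.5],[[-0.2,0.2,7],[0,-0.5,0.4],0.5],[[-0.2,0.2,8.5],[0,-0.5,0.4],0.5],[[-0.2,0.2,9.5],[0,-0.5,0.4],0.5],[[-0.2,0.2,10],[0,-0.5,0.4],0.5],[[-0.2,0.2,10],[0,-0.5,0.4],0.5]])

```text
clock: 9.05
tool_pos: [0.5514, -0.0472, 0.1014]
eef_rot: [0.999, -0.044, -0.0, -0.0]
contact_force: [0.5, -0.8, -0.0]
opening: 0.499
finger_force: 0.0
```

```bash
python3 -c "
from h import *
st();s=snap('scene','s6.png')
i=cv2.imread('pics/s6.png')[210:330,220:350];cv2.imwrite('pics/s6.png',cv2.resize(i,None,fx=4.5,fy=4.5))"
```

```text
t 9.05 tcp [ 0.5514 -0.0472  0.1014] press [ 0.0005 -0.1061] F [ 0.5 -0.8 -0. ] open 0.50 fg 0.0
```

View pics/s6.png

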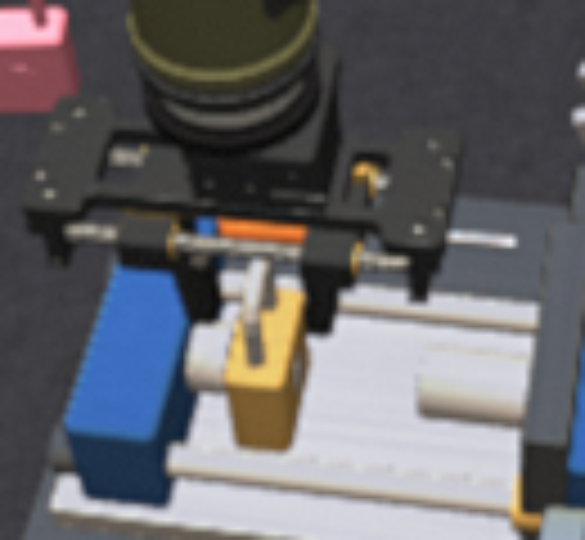

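The fingers straddle the shackle cleanly: fingers at crop (200,295) and (322,305), bar at (258,300). I raise a bit so the pads meet the arch's crown, then close.

carry_out(rows=[[[0,0.05,-0.7],[0,0,0],0.5],[[0,0.05,-0.7],[0,0,0],0.75],[[0,0.05,-0.7],[0,0,0],1],[[0,0.05,-0.7],[0,0,0],1],[[0,0.05,-0.7],[0,0,0],1],[[0,0.05,-0.7],[0,0,0],1],[[0,0.05,-0.7],[0,0,0],1]], newtons=45)

```text
clock: 9.8
tool_pos: [0.5513, -0.0484, 0.1087]
eef_rot: [0.999, -0.044, -0.0, -0.0]
contact_force: [-0.4, -0.2, 1.1]
opening: 0.067
finger_force: 43.5
```

```bash
python3 -c "
from h import *
st()"
```

```text
t 9.80 tcp [ 0.5513 -0.0484  0.1087] press [ 0.0005 -0.1072] F [-0.4 -0.2  1.1] open 0.07 fg 43.5
```

carry_out(rows=[[[0,0,-0.5],[0,0,0],1],[[0,0,-1],[0,0,0],1],[[0,0,-2],[0,0,0],1],[[0,0,-3.5],[0,0,0],1],[[0,0,-5],[0,0,0],1],[[0,0,-7.5],[0,0,0],1],[[0,0,-10],[0,0,0],1],[[0,0,-12],[0,0,0],1],[[0,0,-12],[0,0,0],1]])

```text
clock: 10.7
tool_pos: [0.5531, -0.0488, 0.2317]
eef_rot: [0.999, -0.044, 0.003, 0.0]
contact_force: [1.9, -0.4, -6.3]
opening: 0.069
finger_force: 44.2
```

```bash
python3 -c "
from h import *
st();s=snap('scene','s7.png')
i=cv2.imread('pics/s7.png')[130:350,90:390];cv2.imwrite('pics/s7.png',cv2.resize(i,None,fx=2.6,fy=2.6))
a=np.radians(9.8);print([.482-.055*np.cos(a),-.388-.055*np.sin(a)])
go((.45,-.2,.23,0),(.428,-.397,.23,9.8),(.428,-.397,.085,9.8))"
```

```text
t 10.70 tcp [ 0.5531 -0.0488  0.2317] press [ 0.0023 -0.1075] F [ 1.9 -0.4 -6.3] open 0.07 fg 44.2
[np.float64(0.427802565583408), np.float64(-0.3973615224541318)]
[-8.82, 15.97, -0.03] [0.0, -0.2, -5.1]
[-9.27, 35.79, -0.03] [0.0, -0.2, -14.9]
[-9.31, 35.79, 14.47] [0.0, -0.2, -14.9]
```

View pics/s7.png

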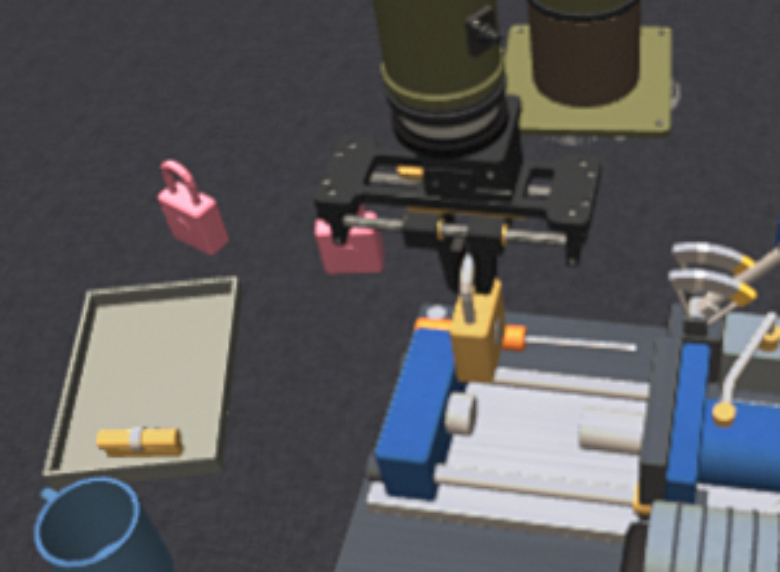

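The padlock is held upright (6.3 N load), with the tray clear at crop (150,370). I carry it over.

carry_out(rows=[[[-0.3,1.5,0],[0,0,0],1],[[-1,4,0],[0,0,-1],1],[[-2,7.5,0],[0,0,-2.5],1],[[-3,11,0],[0,0,-4],1],[[-4,15,0],[0,0,-6],1],[[-5,19,0],[0,0,-8],1],[[-6,23,0],[0,0,-10],1],[[-7,27,0],[0,0,-12],1],[[-8,31,0],[0,0,-13.5],1],[[-8.5,34,0],[0,0,-15],1],[[-8.8,35.8,0],[0,0,-15],1],[[-8.8,35.8,0],[0,0,-15],1]])

```text
clock: 11.95
tool_pos: [0.429, -0.401, 0.2274]
eef_rot: [0.997, 0.083, -0.001, 0.0]
contact_force: [-0.1, -0.6, -5.7]
opening: 0.069
finger_force: 44.2
```

```bash
python3 -c "
from h import *
st();go((.433,-.3965,.083,9.8))
s=snap('scene')
im=s['image'].astype(int);m=(im[...,0]>150)&(im[...,1]>100)&(im[...,2]<90)
m[:, :100]=0;m[:,230:]=0;m[320:]=0
n,l,st_,c=cv2.connectedComponentsWithStats(m.astype(np.uint8))
for k in range(1,n):
  if st_[k,4]>20: print(st_[k],c[k])
print('expected body mid',proj(s,np.array(r.get_state()['tool_pos'])-[0,0,.0787-.031]))"
```

```text
t 11.95 tcp [ 0.429  -0.401   0.2274] press [-0.0893 -0.4695] F [-0.1 -0.6 -5.7] open 0.07 fg 44.2
[0.51, -0.38, 14.44] [0.0, 0.2, -0.2]
[145  32  28   1  28] [158.5  32. ]
[ 100   60  130   16 1086] [163.49263352  68.62983425]
[144 296  14   7  25] [150.36 300.  ]
expected body mid [127.6688897  210.42779471]
```

carry_out(rows=[[[0.2,-0.2,3],[0,0.2,0],1],[[0.4,-0.4,6.5],[0,0.2,0],1],[[0.5,-0.4,9.5],[0,0.2,0],1],[[0.5,-0.4,11.5],[0,0.2,0],1],[[0.5,-0.4,12.8],[0,0.2,0],1],[[0.5,-0.4,13.5],[0,0.2,0],1],[[0.5,-0.4,13.7],[0,0.2,0],1],[[0.5,-0.4,13.9],[0,0.2,0],1],[[0.5,-0.4,13.9],[0,0.2,0],1],[[0.5,-0.4,13.9],[0,0.2,0],1]])

```text
clock: 13.0
tool_pos: [0.4367, -0.3929, 0.0905]
eef_rot: [0.996, 0.087, 0.002, 0.0]
contact_force: [-0.9, 0.1, -5.7]
opening: 0.066
finger_force: 44.3
```

```bash
python3 -c "
from h import *
st();print(r.get_state()['eef_rot'])"
```

```text
t 13.00 tcp [ 0.4367 -0.3929  0.0905] press [-0.0824 -0.4608] F [-0.9  0.1 -5.7] open 0.07 fg 44.3
[9.96248178e-01 8.65119948e-02 2.25772565e-03 3.82303862e-04]
```

Now lower the last 8 mm in small steps, watching the force.

carry_out(rows=[[[0,0,0.15],[0,0,0],1],[[0,0,0.3],[0,0,0],1],[[0,0,0.45],[0,0,0],1],[[0,0,0.55],[0,0,0],1],[[0,0,0.6],[0,0,0],1],[[0,0,0.65],[0,0,0],1],[[0,0,0.65],[0,0,0],1]])

```text
clock: 13.7
tool_pos: [0.4363, -0.3926, 0.0832]
eef_rot: [0.996, 0.087, 0.002, -0.0]
contact_force: [0.4, 1.1, -5.0]
opening: 0.069
finger_force: 44.3
```

carry_out(rows=[[[0,0,0.05],[0,0,0],1],[[0,0,0.1],[0,0,0],1],[[0,0,0.1],[0,0,0],1]])

```text
clock: 14.0
tool_pos: [0.4364, -0.3928, 0.0828]
eef_rot: [0.996, 0.087, 0.002, 0.0]
contact_force: [-1.5, 1.2, 0.2]
opening: 0.07
finger_force: 43.8
```

The floor has taken the weight, so I release slowly.

carry_out(rows=[[[0,0,0],[0,0,0],0.93],[[0,0,0],[0,0,0],0.88],[[0,0,0],[0,0,0],0.82],[[0,0,0],[0,0,0],0.7],[[0,0,0],[0,0,0],0.6],[[0,0,0],[0,0,0],0.6],[[0,0,-1],[0,0,0],0.6],[[0,0,-3],[0,0,0],0.6],[[0,0,-6],[0,0,0],0.6],[[0,0,-10],[0,0,0],0.6],[[0,0,-14],[0,0,0],0.6],[[0,0,-14],[0,0,0],0.6]], newtons=10)

```text
clock: 15.2
tool_pos: [0.4387, -0.3949, 0.2284]
eef_rot: [0.996, 0.086, 0.006, 0.004]
contact_force: [0.5, -1.0, 0.6]
opening: 0.4
finger_force: 0.0
```

carry_out(rows=[[[-2,4,-2],[0,0,0],0.6],[[-4,8,-2],[0,0,0],0.6],[[-6,12,-2],[0,0,0],0.6],[[-8,16,-2],[0,0,0],0.6],[[-10,18,-2],[0,0,0],0.6],[[-10,18,-2],[0,0,0],0.6],[[-10,18,-2],[0,0,0],0.6]])

```text
clock: 15.9
tool_pos: [0.3678, -0.587, 0.2413]
eef_rot: [0.996, 0.086, 0.002, -0.001]
contact_force: [0.9, 0.6, 0.6]
opening: 0.403
finger_force: 0.0
```

```bash
python3 -c "
from h import *
st();s=snap('scene');t=snap('top')
p=np.array([.4364,-.3928])
for z in(.035,.066,.1125): print(z,proj(s,[*p,z]).round(),proj(t,[*p,z]).round())
for q,(x0,y0,x1,y1) in((s,(90,180,200,320)),(t,(430,195,530,305))):
  h=cv2.cvtColor(q['image'][y0:y1,x0:x1],cv2.COLOR_RGB2HSV);m=((h[...,0]>14)&(h[...,0]<30)&(h[...,1]>110)).astype(np.uint8)
  n,l,b,c=cv2.connectedComponentsWithStats(m)
  for k in range(1,n):
    if b[k,4]>15: print(b[k]+[x0,y0,0,0,0],c[k]+[x0,y0])
im=s['image'][190:240,340:430].astype(int);m=(im[...,0]>150)&(im[...,1]<70)&(im[...,2]<70);yy,xx=np.nonzero(m);print('ball',xx.mean()+340,yy.mean()+190)
"
```

```text
t 15.90 tcp [ 0.3678 -0.587   0.2413] press [-0.1334 -0.6603] F [0.9 0.6 0.6] open 0.40 fg 0.0
0.035 [148. 254.] [485. 267.]
0.066 [144. 246.] [489. 266.]
0.1125 [138. 233.] [495. 265.]
[138 239  20  33 423] [148.20567376 255.87943262]
[127 295  33  11 258] [143.96124031 299.89147287]
[477 216  10   6  54] [481.55555556 218.37037037]
[460 217  13   6  68] [465.95588235 219.61764706]
[475 254  20  23 275] [484.18909091 265.42181818]
ball 401.3333333333333 217.80434782608697
```

The padlock stands upright in the tray where expected, the lever is in float, and the arm is clear.

```bash
python3 -c "
from plant import r
print(r.finish_job())"
```

```text
the job is handed in; nothing more can be done
None
```

The job is handed in at about 16 s on the clock: the lever is in float, the crosshead is back against its stop, and the padlock stands upright in the empty half of the tray with the arm clear of everything.

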